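# Find the loose clamp bolt and hold its cap open

## Robot

A 6-joint arm with a two-finger parallel gripper is mounted at the origin on a cart in front of the work surface, level with it; the furniture and walls round the work are solid. World frame = base frame: x ahead of the robot, y to its left, z up, the work surface at z = 0. Lengths are in m, angles in degrees, forces in N, time in s.
With the tool pointing down it reaches from about 0.35 to 0.925 m from the base axis. Payload 6.4 kg.
Tool frame: the origin (TCP) lies on the centre line of the jaws, within the pads' length; the fingertips stand 8 mm ahead of it and the grasp point (between the pads) lies 11 mm behind it; z points along the fingers, y is the line along which they close (so a half turn about z gives the same grasp; the last joint's range is limited). The gripper opens to 94 mm and grips with 3 to 60 N. Pads are 16 mm wide; open, the fingers measure 119 mm over their backs; the gripper's body (75 mm by 177 mm) begins 78 mm behind the grasp point.
Start: joints at [53.91, 14.043, 89.255, -0, 76.702, -9.975], TCP at [0.286, 0.584, 0.213] pointing down, gripper open.
Joint ranges: [-179.41, 179.41], [-58.25, 129.5], [7.25, 145.43], [-54.29, 234.29], [11.92, 165.04], [-157.13, 157.13]. Speed limits (degrees/s): [147.25, 147.25, 180, 180, 180, 180].

## Interface

Orientations are given as a 3x3 rotation matrix whose columns are the frame's x, y, z axes.
In Python, from cell import bot, eyes, workorder gives the robot as it stands. The module is installed in compiled form; this text tells all that it offers.
- The arm moves only by the shell command python3 -m inch 'ROWS' [FORCE]. ROWS is text: rows parted by semicolons, each of 5 numbers parted by spaces: the finger opening in mm, from 0 to 94, then the shift along the tool's x, y, z in mm, then the turn about the tool's z in rad. A call has 1 to 20 rows; each row is the pose to reach, as a shift and turn from the pose commanded when the call began, along the tool's axes at that moment; what a row does not reach only later rows make up. A row lasts 1/12 s, in which the tool goes at most 41.7 mm and 7.16 degrees, less where a joint would pass 70% of its speed; a pose out of reach is approached as far as the arm can. A call with a gripper value outside its range is refused whole. The fingers move at their own pace and stop on an object; FORCE is the grip in N (left out, the last holds). Time passes only in rows, so rows that repeat a pose let the fingers close. It gives the time, the measured TCP pose, the force, the opening and the grip force at its end, in the units of the state.
- bot.get_obs(): the state, without advancing time (a new reading comes with each control period).
- eyes.read_camera(name): name is "scene" or "top"; returns a dict with "image" (400x640x3 uint8, red, green, blue), "depth" (400x640 float32, m along the optical axis (not along the pixel's ray), 0 where there is no reading), "fx", "fy", "cx", "cy" (pixels), "eye" and "attitude" of the camera in the world. Camera axes: x right, y up, looking along -z (the intrinsics and any distortion apply to the point x, -y, -z); pixel columns grow to the right and rows downward; lengths in m; the calibration is good to about 2 mm. A picture is of the moment at which its call begins.
- workorder.job_done(): hands the job in; it is judged then, once.
The state is a dict: "time": time; "joints": joint angles; "qvel": joint speeds; "joint_torque": joint torques, N m; "eef_pos": TCP position; "tool_rot": TCP orientation; "force": force on the tool from outside, world axes, zero at the start; "moment": the same for the moment, N m; "grip_width": finger opening in m; "gripper_force": force on a finger pad.
Only numpy, scipy, OpenCV 4.12 (cv2) and the standard library are available. Lean on these libraries where they do the work, as an engineer would, in place of code of your own. Each camera call takes 0.05 s, during which the arm holds its last target. There are 200 camera calls.

## Task

One of the three bolts on the pipe clamping fixture is loose: tap all three bolt heads gently with the fingertips, in order from left to right (firmly enough that a loose one visibly gives), to find the one that sinks. Then take the lifting tab of that clamp's cap, swing the cap up about 40 degrees and finish while still holding it open and steady, so that the bolt can be looked at. Do not grab or pull the tabs of the two tight clamps, and leave the other things on the table where they are.

Things in the scene. Friction and masses are not known exactly. Their poses are not given: they have to be found in the camera images.
- fixture: fixed fixture: steel base plate 96 x 270 x 8 mm on the table, carrying a pipe (34 mm thick, 310 mm long, axis 44 mm above the table) along y. Origin: centre of its underside; x away from the robot, y left, z up (turned up to 0.3 rad). Three identical clamps a, b, c (grey blocks 100 x 36 x 34 mm, same axes) stand on it 90 mm apart along y; which is left, middle or right changes.
- place_left (a point): mark of the left (+y) place of the fixture: the point on the base plate (8 mm above the table) under the bolt of the clamp that stands there
- place_middle (a point): mark of the middle place of the fixture: the point on the base plate (8 mm above the table) under the bolt of the clamp that stands there
- place_right (a point): mark of the right (-y) place of the fixture: the point on the base plate (8 mm above the table) under the bolt of the clamp that stands there
- hinge_a (a point): hinge of the cap of clamp a: a pin along the clamp's y axis, 40 mm behind the pipe axis (+x), 46 mm above the table. The cap (dark steel strap over the pipe, 36 mm wide) opens front end up and back, to 1.25 rad, and falls shut if let go (gravity and a weak spring, 1 to 3 N at the tab)
- bolt_a: captive hex bolt head of clamp a, 25 mm wide, 10 mm tall, on a rubber bush on the cap, 36 mm in front of the pipe axis. Origin: centre of underside, 58 mm above the table. A tight bolt is rigid and its cap cannot open; the loose one looks the same but gives up to 5 mm when pushed (1 N to begin, 4 N fully down) and springs back; only its cap opens
- head_a (a point): centre of the top of that bolt head, where to tap, 68 mm above the table when not pressed
- tab_a: upright lifting tab fixed to the front end of the cap of clamp a: a plate 10 mm thick along the clamp's y, 22 mm long along x, its top 86 mm and its bottom 46 mm above the table, free on both sides. Origin: on the cap's hinge
- grip_a (a point): grasp point in that tab, midway in its thickness, 75 mm in front of the pipe axis (115 mm in front of the hinge, 24 mm above it), 70 mm above the table when shut; fingers pinch it along the clamp's y. Its z axis is upright when the cap is shut and tilts by the opening angle
- hinge_b (a point): hinge of the cap of clamp b: a pin along the clamp's y axis, 40 mm behind the pipe axis (+x), 46 mm above the table. The cap (dark steel strap over the pipe, 36 mm wide) opens front end up and back, to 1.25 rad, and falls shut if let go (gravity and a weak spring, 1 to 3 N at the tab)
- bolt_b: captive hex bolt head of clamp b, 25 mm wide, 10 mm tall, on a rubber bush on the cap, 36 mm in front of the pipe axis. Origin: centre of underside, 58 mm above the table. A tight bolt is rigid and its cap cannot open; the loose one looks the same but gives up to 5 mm when pushed (1 N to begin, 4 N fully down) and springs back; only its cap opens
- head_b (a point): centre of the top of that bolt head, where to tap, 68 mm above the table when not pressed
- tab_b: upright lifting tab fixed to the front end of the cap of clamp b: a plate 10 mm thick along the clamp's y, 22 mm long along x, its top 86 mm and its bottom 46 mm above the table, free on both sides. Origin: on the cap's hinge
- grip_b (a point): grasp point in that tab, midway in its thickness, 75 mm in front of the pipe axis (115 mm in front of the hinge, 24 mm above it), 70 mm above the table when shut; fingers pinch it along the clamp's y. Its z axis is upright when the cap is shut and tilts by the opening angle
- hinge_c (a point): hinge of the cap of clamp c: a pin along the clamp's y axis, 40 mm behind the pipe axis (+x), 46 mm above the table. The cap (dark steel strap over the pipe, 36 mm wide) opens front end up and back, to 1.25 rad, and falls shut if let go (gravity and a weak spring, 1 to 3 N at the tab)
- bolt_c: captive hex bolt head of clamp c, 25 mm wide, 10 mm tall, on a rubber bush on the cap, 36 mm in front of the pipe axis. Origin: centre of underside, 58 mm above the table. A tight bolt is rigid and its cap cannot open; the loose one looks the same but gives up to 5 mm when pushed (1 N to begin, 4 N fully down) and springs back; only its cap opens
- head_c (a point): centre of the top of that bolt head, where to tap, 68 mm above the table when not pressed
- tab_c: upright lifting tab fixed to the front end of the cap of clamp c: a plate 10 mm thick along the clamp's y, 22 mm long along x, its top 86 mm and its bottom 46 mm above the table, free on both sides. Origin: on the cap's hinge
- grip_c (a point): grasp point in that tab, midway in its thickness, 75 mm in front of the pipe axis (115 mm in front of the hinge, 24 mm above it), 70 mm above the table when shut; fingers pinch it along the clamp's y. Its z axis is upright when the cap is shut and tilts by the opening angle
- t_joint: bystander, loose: welded T piece of steel, 45 x 80 x 40 mm, at the right; origin centre of underside. Just beyond it, outside the right edge of the table (y about -0.3, x 0.2 to 0.45), the fixed bar of the pipe positioner hangs 0.32 to 0.37 m above the table level: keep the arm clear of it, or pass over it
- coupon: bystander, loose: steel practice plate with a weld bead, 50 x 100 x 8 mm, in front of the fixture; origin centre of underside
- soapstone: bystander, loose: thin metal marking-stone holder, 10 x 122 x 11 mm, in front of the fixture to the right; origin centre of underside

How it is judged (in metres and radians):
On the way, in this order (a step that is already met when the one before it is completed fails the run):
1. the bolt in the left place is tapped with the fingers (more than 2 N) (((contact force between the fingers and bolt_a above 2 N and horizontal distance between bolt_a and place_left below 0.03 m) or (contact force between the fingers and bolt_b above 2 N and horizontal distance between bolt_b and place_left below 0.03 m) or (contact force between the fingers and bolt_c above 2 N and horizontal distance between bolt_c and place_left below 0.03 m))), for 0.04 s.
2. the bolt in the middle place is tapped with the fingers (more than 2 N) (((contact force between the fingers and bolt_a above 2 N and horizontal distance between bolt_a and place_middle below 0.03 m) or (contact force between the fingers and bolt_b above 2 N and horizontal distance between bolt_b and place_middle below 0.03 m) or (contact force between the fingers and bolt_c above 2 N and horizontal distance between bolt_c and place_middle below 0.03 m))), for 0.04 s.
3. the bolt in the right place is tapped with the fingers (more than 2 N) (((contact force between the fingers and bolt_a above 2 N and horizontal distance between bolt_a and place_right below 0.03 m) or (contact force between the fingers and bolt_b above 2 N and horizontal distance between bolt_b and place_right below 0.03 m) or (contact force between the fingers and bolt_c above 2 N and horizontal distance between bolt_c and place_right below 0.03 m))), for 0.04 s.
4. the cap of the loose bolt is lifted by its tab to more than 0.3 rad (((angle between grip_a's own z axis and vertical above 0.3 rad and contact force between the fingers and tab_a above 0.5 N) or (angle between grip_b's own z axis and vertical above 0.3 rad and contact force between the fingers and tab_b above 0.5 N) or (angle between grip_c's own z axis and vertical above 0.3 rad and contact force between the fingers and tab_c above 0.5 N))), for 0.1 s.
At the end, for the whole second after the job is handed in: the fingers hold the tab of the loose bolt's cap (contact over 0.5 N) with the cap open more than 0.45 rad (26 degrees) and still (under 0.3 rad/s) (((angle between grip_a's own z axis and vertical above 0.45 rad and contact force between the fingers and tab_a above 0.5 N and angular speed of tab_a below 0.3 rad/s) or (angle between grip_b's own z axis and vertical above 0.45 rad and contact force between the fingers and tab_b above 0.5 N and angular speed of tab_b below 0.3 rad/s) or (angle between grip_c's own z axis and vertical above 0.45 rad and contact force between the fingers and tab_c above 0.5 N and angular speed of tab_c below 0.3 rad/s))); the arm keeps its last pose, push and grip.
It fails at once if the tab of a tight clamp is grabbed or pulled (over 6 N) ((contact force between the fingers and tab_a above 6 N and y of tab_a in the frame of hinge_a above 0.0001 m) or (contact force between the fingers and tab_b above 6 N and y of tab_b in the frame of hinge_b above 0.0001 m) or (contact force between the fingers and tab_c above 6 N and y of tab_c in the frame of hinge_c above 0.0001 m)).
It fails at once if a bolt is struck hard (over 45 N) (contact force between the fingers and bolt_a above 45 N or contact force between the fingers and bolt_b above 45 N or contact force between the fingers and bolt_c above 45 N).
It fails at once if a bystander is moved more than 30 mm (distance of any of t_joint, coupon, soapstone from where it was at the start of the episode above 0.03 m).
It also fails if it takes over 54 s, if anything falls off the work surface, if the arm or the gripper's body presses on something with over 40 N, if the wrist force passes 120 N, or if a joint passes its speed limit or range.

## Working session

There is one attempt and no reset: what is moved stays moved. The work goes in short steps, Python scripts to look and compute and a shell command to move; the robot and the scene stay as the last step left them, time stands still between calls to the robot, and variables do not carry over. Pictures are saved under pics/ and viewed, at most 10 in all, crops included, and the job is handed in when it is done.

```bash
mkdir -p pics; python3 - <<'E'
from cell import bot,eyes
import cv2,numpy as np
for n in("top","scene"):
    c=eyes.read_camera(n); cv2.imwrite(f"pics/{n}0.png",c["image"][:,:,::-1]); np.savez(f"{n}0.npz",**c)
    print(n,c["fx"],c["fy"],c["cx"],c["cy"],c["eye"],c["attitude"],c.keys())
o=bot.get_obs(); print(o)
E
```

```text
top 472.07166551317886 472.07166551317886 319.3825343587448 205.88908873718432 [ 0.42976657 -0.05679108  0.91160686] [[-0.01977466  0.99572843 -0.09018789]
 [-0.99975284 -0.01877641  0.01190368]
 [ 0.01015942  0.09040099  0.99585363]] dict_keys(['image', 'depth', 'fx', 'fy', 'cx', 'cy', 'eye', 'attitude'])
scene 478.3031755524259 478.3031755524259 319.7984749217381 202.301101411221 [ 0.04224034 -0.57257736  0.66045535] [[ 0.73331601  0.44015209 -0.51818314]
 [-0.67985272  0.46695688 -0.56546578]
 [-0.00692176  0.76695333  0.64166555]] dict_keys(['image', 'depth', 'fx', 'fy', 'cx', 'cy', 'eye', 'attitude'])
{'time': 0.1, 'joints': array([ 5.39105110e+01,  1.40799321e+01,  8.93169400e+01, -9.98361759e-05,
        7.67015314e+01, -9.97560388e+00]), 'qvel': array([-0.06843606, -0.16947801, -0.26176831, -0.0635268 ,  0.08215841,
        0.01448107]), 'joint_torque': array([ 1.96108049e-04, -4.16909015e+01, -3.15529275e+01,  6.86745672e-02,
        3.08912143e-02, -4.77504227e-05]), 'eef_pos': array([0.28578945, 0.5832213 , 0.21246687]), 'tool_rot': array([[-8.97920962e-01,  4.40155570e-01, -1.01029781e-03],
       [ 4.40156630e-01,  8.97919936e-01, -1.38887693e-03],
       [ 2.95844630e-04, -1.69179099e-03, -9.99998525e-01]]), 'force': array([-0.0344653 , -0.06659474,  0.14538301]), 'moment': array([-0.00880635, -0.03221603, -0.02062652]), 'gripper_force': 0.0, 'grip_width': 0.09414396818912836}
```

View pics/top0.png

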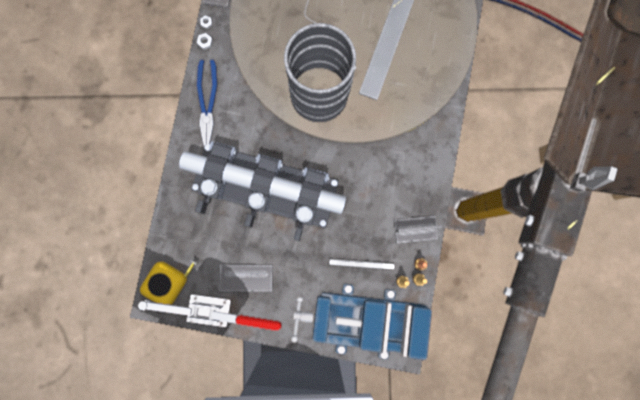

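View pics/scene0.png

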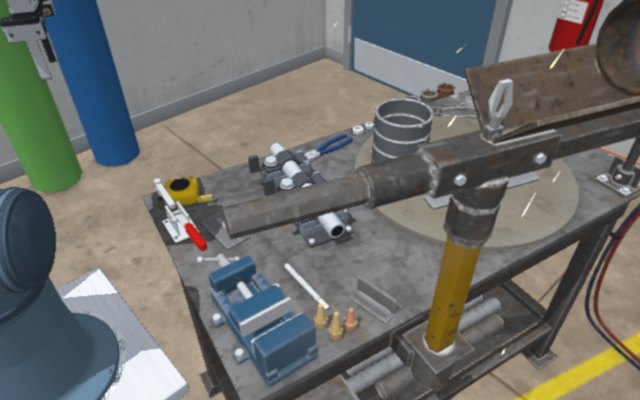

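Top view: fixture with bolt heads near (209,187), (257,201), (305,214), tabs just below them; coupon at (246,277), marker holder at (362,265), T piece at (417,230).

```bash
cat > h.py <<'E'
import numpy as np
def ray(c,u,v,z):
    A=np.asarray(c["attitude"]);d=A@np.array([(u-c["cx"])/c["fx"],-(v-c["cy"])/c["fy"],-1.])
    e=np.asarray(c["eye"]);return e+d*(z-e[2])/d[2]
def cloud(c):
    v,u=np.mgrid[0:400,0:640];d=c["depth"]
    P=np.stack([(u-c["cx"])/c["fx"]*d,-(v-c["cy"])/c["fy"]*d,-d],-1)
    P=P@np.asarray(c["attitude"]).T+np.asarray(c["eye"]);P[d==0]=np.nan;return P
E
python3 - <<'E'
import numpy as np,cv2
from h import *
c=dict(np.load("top0.npz"));P=cloud(c)
im=c["image"][140:250,160:360,::-1];cv2.imwrite("pics/crop.png",cv2.resize(im,None,fx=4,fy=4,interpolation=cv2.INTER_CUBIC))
for u,v in[(209,187),(257,201),(305,214)]:print(ray(c,u,v,.068).round(4),P[v,u].round(4))
Z=P[...,2]
print("table",np.nanmedian(Z[240:255,200:300]))
E
```

```text
[0.544  0.1308 0.068 ] [0.544  0.1308 0.0679]
[0.5171 0.0448 0.068 ] [0.5168 0.0445 0.0704]
[ 0.4921 -0.0408  0.068 ] [ 0.492  -0.0408  0.0689]
table 8.832519831980523e-05
```

View pics/crop.png

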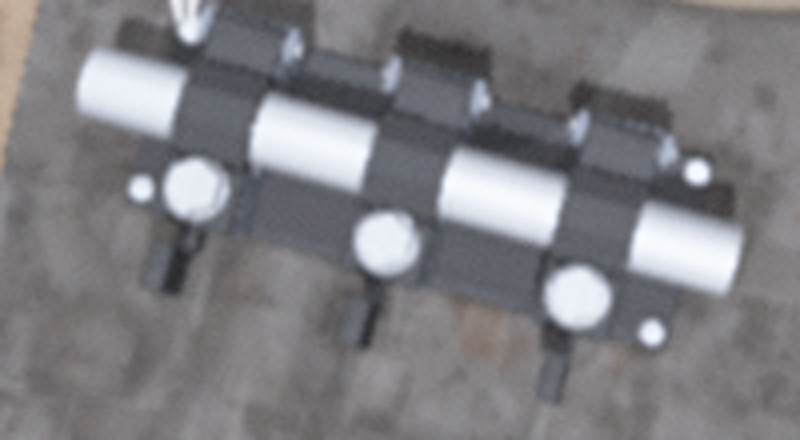

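```bash
python3 -m inch '0 -431 -293 0 -0.163;0 -431 -293 0 -0.163;0 -431 -293 0 -0.163;0 -431 -293 0 -0.163;0 -431 -293 0 -0.163;0 -431 -293 0 -0.163;0 -431 -293 0 -0.163;0 -431 -293 0 -0.163;0 -431 -293 0 -0.163;0 -431 -293 0 -0.163;0 -431 -293 0 -0.163;0 -431 -293 0 -0.163;0 -431 -293 0 -0.163;0 -431 -293 0 -0.163;0 -431 -293 40 -0.163;0 -431 -293 80 -0.163;0 -431 -293 110 -0.163;0 -431 -293 110 -0.163;0 -431 -293 110 -0.163' 20
```

```text
time: 1.68
eef_pos: [0.5424, 0.1316, 0.1021]
tool_rot: [[-0.958, 0.288, -0.004], [0.288, 0.958, 0.0], [0.004, -0.001, -1.0]]
force: [0.2, -0.3, 0.1]
grip_width: 0.0004
gripper_force: 0.0
```

```bash
python3 -m inch '0 -1 0 10 0;0 -1 0 19 0;0 -1 0 23 0;0 -1 0 25 0;0 -1 0 26 0;0 -1 0 27 0;0 -1 0 27 0'
```

```text
time: 2.27
eef_pos: [0.5453, 0.1306, 0.0767]
tool_rot: [[-0.957, 0.289, 0.0], [0.289, 0.957, 0.0], [-0.0, 0.0, -1.0]]
force: [0.2, 0.1, 0.1]
grip_width: 0.0002
gripper_force: 0.0
```

```bash
python3 -m inch '0 1 0 0.5 0;0 1 0 1 0;0 1 0 1.5 0;0 1 0 2 0;0 1 0 2 0'
```

```text
time: 2.68
eef_pos: [0.5445, 0.1308, 0.0762]
tool_rot: [[-0.958, 0.288, -0.0], [0.288, 0.958, -0.0], [-0.0, -0.0, -1.0]]
force: [-4.9, 0.3, 10.1]
grip_width: 0.0004
gripper_force: 5.1
```

Left is rigid (10 N, no sinking). On to the middle one.

```bash
python3 -m inch '0 0 0 -22 0;0 0 -30 -22 0;0 0 -60 -22 0;0 0 -90 -22 0;0 0 -90 -22 0;0 0 -90 -14 0;0 0 -90 -6 0;0 0 -90 -3 0;0 0 -90 -2 0;0 0 -90 -1 0;0 0 -90 -0.5 0;0 0 -90 0 0;0 0 -90 0 0'
```

```text
time: 3.77
eef_pos: [0.5183, 0.0451, 0.0746]
tool_rot: [[-0.958, 0.288, 0.0], [0.288, 0.958, 0.0], [-0.0, 0.0, -1.0]]
force: [1.1, 0.6, 1.9]
grip_width: 0.0004
gripper_force: 0.8
```

```bash
python3 -m inch '0 0 0 1 0;0 0 0 2 0;0 0 0 3 0;0 0 0 3 0;0 0 0 3 0'
```

```text
time: 4.18
eef_pos: [0.5185, 0.0448, 0.0717]
tool_rot: [[-0.957, 0.289, 0.001], [0.289, 0.957, 0.0], [-0.001, 0.001, -1.0]]
force: [0.5, 2.9, 3.3]
grip_width: 0.0005
gripper_force: 1.6
```

Middle sinks 4–5 mm at 3.3 N: it is the loose one. Now the right.

```bash
python3 -m inch '0 0 0 -25 0;0 0 -30 -25 0;0 0 -60 -25 0;0 0 -90 -25 0;0 0 -90 -25 0;0 0 -90 -17 0;0 0 -90 -9 0;0 0 -90 -6 0;0 0 -90 -5 0;0 0 -90 -4 0;0 0 -90 -3.5 0;0 0 -90 -3 0;0 0 -90 -3 0'
```

```text
time: 5.27
eef_pos: [0.4914, -0.0408, 0.0761]
tool_rot: [[-0.958, 0.286, -0.005], [0.286, 0.958, -0.0], [0.005, -0.002, -1.0]]
force: [-12.5, 0.5, 23.0]
grip_width: 0.0004
gripper_force: 11.2
```

```bash
python3 -m inch '0 0 0 -25 0;0 0 0 -48 0;40 10 30 -48 0;40 20 60 -48 0;40 39 90 -48 0;40 39 90 -48 0;40 39 90 -48 0;40 39 90 -48 0' && python3 - <<'E'
import numpy as np
from h import *
c=dict(np.load("top0.npz"));P=cloud(c)
X=np.array([.9575,-.2885]);Y=np.array([.2885,.9575]);o=np.array([.5185,.0448])
Q=P[...,:2]-o;x=Q@X;y=Q@Y;z=P[...,2]
for yy in(90,0,-90):
    m=(x<-.02)&(x>-.07)&(abs(y-yy/1e3)<.02)&(z>.078)&(z<.1)
    print(yy,m.sum(),x[m].mean(),y[m].mean(),np.ptp(x[m]),np.ptp(y[m]),z[m].mean())
E
```

```text
time: 5.93
eef_pos: [0.4806, 0.0564, 0.1218]
tool_rot: [[-0.958, 0.287, -0.001], [0.287, 0.958, -0.0], [0.001, -0.001, -1.0]]
force: [0.4, 0.3, -0.5]
grip_width: 0.0367
gripper_force: 0.0
90 79 -0.03783382229920557 0.09209443990494706 0.021603989455066787 0.010165453422449636 0.08506872591929539
0 75 -0.037816520366017015 0.0024798091953666178 0.021582276116725505 0.010274729436263199 0.08544807367298413
-90 72 -0.03791606686279577 -0.0871308827163853 0.021386410392203944 0.009917346818192618 0.08570259834466036
```

```bash
python3 -m inch '40 -1 1.5 0 0;40 -1 1.5 15 0;40 -1 1.5 30 0;40 -1 1.5 45 0;40 -1 1.5 55 0;40 -1 1.5 61 0;40 -1 1.5 61 0;20 -1 1.5 61 0;10 -1 1.5 61 0;0 -1 1.5 61 0;0 -1 1.5 61 0;0 -1 1.5 61 0;0 -1 1.5 61 0;0 -1 1.5 61 0' 20
```

```text
time: 7.1
eef_pos: [0.483, 0.0582, 0.0621]
tool_rot: [[-0.957, 0.289, 0.002], [0.289, 0.957, 0.002], [-0.002, 0.003, -1.0]]
force: [1.9, 6.6, 0.2]
grip_width: 0.0103
gripper_force: 20.0
```

```bash
python3 -m inch '0 -1 1 -6 0;0 -3 1 -11 0;0 -5 1 -17 0;0 -7 1 -22 0;0 -10 1 -28 0;0 -12 1 -33 0;0 -12 1 -33 0' 30
```

```text
time: 7.68
eef_pos: [0.4948, 0.0546, 0.0956]
tool_rot: [[-0.957, 0.289, 0.001], [0.289, 0.957, 0.0], [-0.001, 0.001, -1.0]]
force: [2.0, 4.0, -4.4]
grip_width: 0.0096
gripper_force: 30.0
```

Opening well with about 4 N; continue to about 0.7 rad.

```bash
python3 -m inch '0 -3 0 -5 0;0 -6 0 -10 0;0 -10 0 -15 0;0 -13 0 -19 0;0 -17 0 -24 0;0 -21 0 -28 0;0 -25 0 -32 0;0 -30 0 -36 0;0 -30 0 -36 0;0 -30 0 -36 0;0 -30 0 -36 0;0 -30 0 -36 0' && python3 - <<'E'
from cell import eyes
import cv2,numpy as np
a=eyes.read_camera("top")["image"][110:260,150:370];b=eyes.read_camera("scene")["image"][110:260,190:410]
cv2.imwrite("pics/up.png",cv2.resize(np.vstack([a,b]),None,fx=2,fy=2)[:,:,::-1])
E
```

```text
time: 8.68
eef_pos: [0.5227, 0.0461, 0.1304]
tool_rot: [[-0.957, 0.289, 0.0], [0.289, 0.957, 0.0], [-0.0, 0.0, -1.0]]
force: [2.6, 4.1, -6.3]
grip_width: 0.0098
gripper_force: 30.0
```

View pics/up.png

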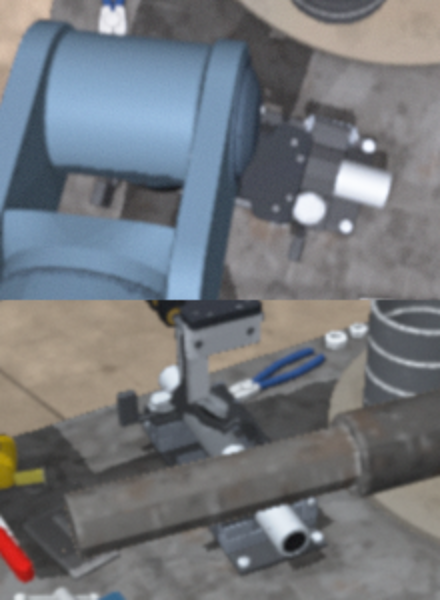

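The scene half of the picture (bottom, fingers at about (200,390)) shows the fingers holding the middle tab with its cap raised. The opening of 9.8 mm matches the tab thickness, and the bystanders are untouched.

```bash
python3 -c "
from cell import workorder
print(workorder.job_done())"
```

```text
the job is handed in; nothing more can be done
None
```

I tapped all three bolts from left to right, and the middle one is loose: it sank 4–5 mm at about 3 N. I handed the job in with the gripper holding the middle clamp's tab and its cap open about 0.7 rad (40°, worked out from the arm's motion); no verdict came back.

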